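# Set the separator gap of the card feeder

## Task

Set the gap of the card feeder on the desk: first press its blue release knob down, turn it a quarter turn clockwise to its stop and let it spring back up, which frees the brass thumbscrew. Then turn the thumbscrew clockwise until the pad seats and it comes to a firm stop, back it off a quarter turn, and finish while still holding the thumbscrew gripped and still at that setting, so that it can be locked. Leave the other things on the desk where they are.

Things in the scene. Friction and masses are not known exactly. Their poses are not given: they have to be found in the camera images.
- feeder: Grey and white card feeder, fixed to the desk. Origin on the desk under the middle of its white bridge (100 mm in x, 212 in y, top 70 mm up, between grey cheeks 75 mm high); x points to the tray with cream cards, y left. On the bridge, upright: brass thumbscrew at y +45 mm, blue release knob at y -45 mm, x 0. Spans x -106..162, y -128..128 mm, height 137 mm.
- screw_grip (a point): Grip point of the brass thumbscrew: on its axis, in its upright wing, 121 mm above the desk. Wing 44 mm long (point x), 13 mm thick (point y: fingers close along y), 34 mm high, from 19 mm below to 15 mm above this point, with a round boss at its middle that is only for show; a round flange 40 mm across starts 19 mm below this point. Turns with the screw.
- screw (a joint): Turn of the thumbscrew, rad, + clockwise from above; this lowers the orange pad under the bridge 3 mm per rad. At 1.9 the pad seats on the black roller: firm stop. Other stop -0.6. Starts at 0.45 to 1.0; light friction (0.06 N m), stays where left. Its steel dog meets the release knob's latch arm at about 1.3 while that is locked, so it cannot seat until the knob is released.
- knob_grip (a point): Grip point of the blue release knob: on its axis, in its upright bar, 120 mm above the desk when up. Bar 42 mm long (point y), 13 mm thick (point x: fingers close along x), from 19 mm below to 15 mm above this point; flange 42 mm across starts 19 mm below. Under it a steel latch arm, 63 mm, along point +y; white line on the bar at the end opposite the arm. Moves with the knob.
- knob (a joint): Turn of the release knob, rad, + clockwise from above. 0: locked, arm towards the thumbscrew, white line away from it. 1.571 (a quarter turn, a stop): released, arm towards the card tray. While the knob is up a gate blocks it beyond about 0.2; between the two end places it cannot rise.
- knob_press (a joint): How far the release knob is pressed down, m: 0 up, 0.007 fully down; spring about 3.5 N at the top, 8.5 N fully down. Press at least 5.5 mm to turn it; let go at the quarter-turn stop it springs up and stays released.
- monitor_r: Fixed computer monitor, left of and behind the feeder: keep the arm clear of it. Origin on the desk under its stand. The upright panel is 665 mm wide (along y), 22 mm thick, 212 to 627 mm above the desk, centred at x -30 mm, the side that faces the robot; its right end (y -332 mm) is nearest the feeder.
- tape_dispenser: Bystander: black tape dispenser, 50x143x76 mm; origin at the centre of its underside; must stay where it is.
- stapler: Bystander: red and black stapler, 34x131x46 mm; origin at the centre of its underside; must stay where it is.
- note_block: Bystander: block of yellow notes, 81x81x22 mm; origin at the centre of its underside; must stay where it is.
- clip_tin: Bystander: round grey clip tin, 64x64x17 mm; origin at the centre of its underside; must stay where it is.
- mug: Bystander: white mug with coffee, 92x123x95 mm; origin at the centre of its underside; must stay where it is.
- pen_cup: Bystander: black cup with pens, 82x82x162 mm; origin at the centre of its underside; must stay where it is.
- date_stamp: Bystander: self-standing rubber stamp with red handle, 26x46x72 mm; origin at the centre of its underside; must stay where it is.

How it is judged:
By the outcome, as a careful person would: the job done as asked, in the order asked, and still so for the second after the job is handed in, while the arm keeps its last pose, push and grip.
It also fails if it takes over 64 s, if anything falls off the work surface, if the arm or the gripper's body presses on something with over 40 N, if the wrist force passes 120 N, or if a joint passes its speed limit or range.

## Robot

A 7-joint arm with a two-finger parallel gripper is mounted at the origin on a cart in front of the work surface, level with it; the furniture and walls round the work are solid. World frame = base frame: x ahead of the robot, y to its left, z up, the work surface at z = 0. Lengths are in m, angles in rad, forces in N, time in s.
With the tool pointing down it reaches from about 0.4 to 0.75 m from the base axis. Payload 19.5 kg.
Tool frame: the origin (TCP) lies midway between the tips of the shut fingers; the grasp point (between the pads) lies 19 mm behind it; z points along the fingers, y is the direction in which the jaws open and shut (so a half turn about z gives the same grasp; the last joint's range is limited). The gripper opens to 85 mm and grips with 20 to 120 N. Pads are 22 mm wide; open, the fingers measure 114 mm over their backs; the gripper's body (76 mm by 85 mm) begins 54 mm behind the grasp point. The pads swing forward as they close: fully open they stand 13 mm farther back than shut.
Start: joints at [-1.154, 0.707, -0.028, 1.485, 0.022, 0.951, -0.075], TCP at [0.255, 0.516, 0.205] pointing down, gripper open.
Joint ranges: [-2.71, 2.71], [-0.32, 2.16], [-1.57, 1.52], [0, 2.45], [-1.46, 4.6], [0, 2.02], [-2.83, 2.83]. Speed limits (rad/s): [1.89, 1.89, 2.57, 2.57, 3.01, 3.01, 3.01].

## Interface

Orientations are given as a rotation vector (axis times angle).
In Python, from station import robot gives the robot as it stands.
- The arm moves only by the tool apply_moves, never from a script. Its argument "steps" is text: rows parted by semicolons, each of 7 numbers parted by spaces: the shift along the tool's x, y, z in cm, then the turn, a rotation vector about the tool's x, y, z in rad, then the closure, from 0 (fully open) to 1 (shut). A call has exactly 8 rows; each row is the pose to reach, as a shift and turn from the pose commanded when the call began, along the tool's axes at that moment; what a row does not reach only later rows make up. A row lasts 1/8 s, in which the tool goes at most 62.5 mm and 10.7 degrees, less where a joint would pass 70% of its speed; a pose out of reach is approached as far as the arm can. A call with a gripper value outside its range is refused whole. The fingers move at their own pace and stop on an object; the grip force is fixed at half the most. Time passes only in rows, so rows that repeat a pose let the fingers close, or fill a call up. It gives the time, the measured TCP pose, the force and the opening at its end, in the units of the state.
- robot.observe(): the state, without advancing time (a new reading comes with each control period).
- robot.capture(name): name is "scene" or "top"; returns the picture (480x640x3 uint8, red, green, blue); there is no depth.
- robot.camera_model(name): a dict with "vertical_fov" (degrees; the focal length in pixels is half the picture's height over the tangent of half this angle, whatever the lens; pixels are square), "cx", "cy" (the principal point, pixels), "pose" (4x4, takes a point from camera to world coordinates). Camera axes: x right, y up, looking along -z (the intrinsics and any distortion apply to the point x, -y, -z); pixel columns grow to the right and rows downward; lengths in m; the calibration is good to about 2 mm. A picture is of the moment at which its call begins. camera_model takes no time and is no camera call.
- robot.close_job(): hands the job in, once; it reports no verdict.
The state is a dict: "time_s": time; "qpos": joint angles; "dq": joint speeds; "joint_torque": joint torques, N m; "tcp_pos": TCP position; "orientation": TCP orientation; "contact_force": force on the tool from outside, world axes, zero at the start; "moment": the same for the moment, N m; "width": opening from 0.0 (shut) to 1.0 (fully open).
Only numpy, scipy, OpenCV 4.12 (cv2) and the standard library are available. Lean on these libraries where they do the work, as an engineer would, in place of code of your own. Each camera call takes 0.05 s, during which the arm holds its last target.

## Working session

There is one attempt and no reset: what is moved stays moved. The work goes in short steps, Python scripts to look and compute and a tool call to move; the robot and the scene stay as the last step left them, time stands still between calls to the robot, and variables do not carry over. Pictures are saved under pics/ and viewed, and the job is handed in when it is done.

Besides the shell and the picture viewer there is one more tool, called after "Emit:" as name(argument=value, ...) on one line, values as JSON. apply_moves: Moves the arm, as the interface text tells. Its arguments: {"type":"object","properties":{"steps":{"type":"string"}},"required":["steps"]}

```bash
ls; mkdir -p pics
python3 - <<'E'
from station import robot
import cv2
s=robot.observe(); print(s)
for n in("scene","top"):
    print(n,robot.camera_model(n))
    cv2.imwrite(f"pics/{n}0.png",robot.capture(n)[:,:,::-1])
E
```

```text
pics
{'time_s': 0.0, 'qpos': array([-1.15368353,  0.70710008, -0.02760265,  1.48498188,  0.0219866 ,
        0.95089811, -0.07554023]), 'dq': array([-0.00034643,  0.00072678, -0.00184106,  0.00026906,  0.00193264,
       -0.00152792,  0.00134649]), 'joint_torque': array([-3.75740419e-04, -8.83207369e+01,  1.23463925e+00, -2.36173081e+01,
        1.69383420e-02,  6.44533779e-03, -2.08113454e-05]), 'tcp_pos': array([0.25453657, 0.51527463, 0.20473331]), 'orientation': array([-7.14438207e-01, -3.05905737e+00,  1.67108453e-03]), 'contact_force': array([ 0.43914146, -0.54137106, -0.67839335]), 'moment': array([-0.09835715,  0.00906411,  0.03117591]), 'width': 0.9983751966884711}
scene {'vertical_fov': 43.29729333944625, 'cx': 316.6568832432997, 'cy': 250.99688843077053, 'pose': array([[-0.11274667,  0.41445429, -0.90305915, -0.83792432],
       [-0.99341748, -0.02849977,  0.11094806,  0.09440722],
       [ 0.02024592,  0.90962377,  0.41493939,  0.76681959],
       [ 0.        ,  0.        ,  0.        ,  1.        ]])}
top {'vertical_fov': 45.8014222931765, 'cx': 332.8125024588736, 'cy': 235.99264076569992, 'pose': array([[ 0.01887185,  0.98289974, -0.18317192,  0.29674671],
       [-0.99971902,  0.01592229, -0.01756018, -0.13100693],
       [-0.01434338,  0.18345185,  0.98292405,  1.68244888],
       [ 0.        ,  0.        ,  0.        ,  1.        ]])}
```

View pics/scene0.png

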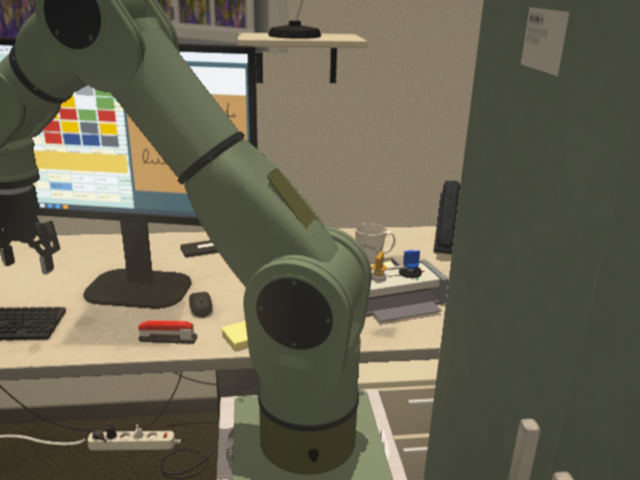

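View pics/top0.png

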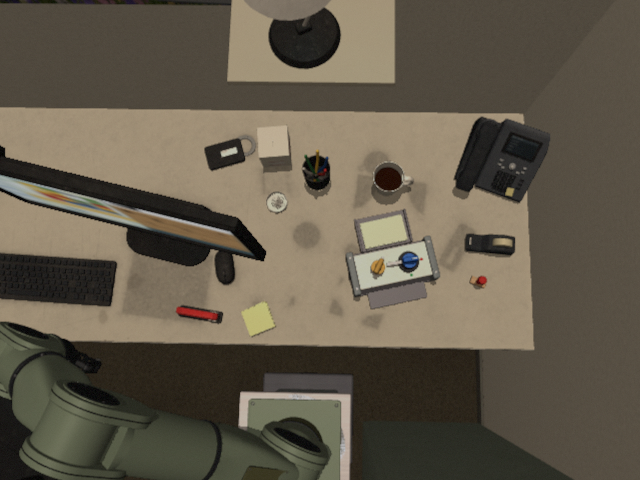

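The top view shows the feeder at about (393,265), with the brass screw near (377,267), the blue knob near (409,261) and the tray on its far side. Next I'll zoom in.

```bash
cat > h.py <<'E'
import numpy as np,cv2
from station import robot
from scipy.spatial.transform import Rotation as R
def ray(n,u,v):
    m=robot.camera_model(n);f=240/np.tan(np.radians(m["vertical_fov"]/2));P=m["pose"]
    d=np.array([(u-m["cx"])/f,-(v-m["cy"])/f,-1.]);return P[:3,3],P[:3,:3]@d
def at(n,u,v,z):
    o,d=ray(n,u,v);return o+d*(z-o[2])/d[2]
def proj(n,p):
    m=robot.camera_model(n);f=240/np.tan(np.radians(m["vertical_fov"]/2));P=m["pose"]
    c=P[:3,:3].T@(np.array(p)-P[:3,3]);return np.array([m["cx"]+f*c[0]/-c[2],m["cy"]-f*c[1]/-c[2]])
def crop(n,x0,y0,w,h,k,name,im=None):
    im=robot.capture(n) if im is None else im
    c=cv2.resize(im[y0:y0+h,x0:x0+w],None,fx=k,fy=k,interpolation=cv2.INTER_CUBIC)
    cv2.imwrite(name,c[:,:,::-1])
E
python3 - <<'E'
from h import *
im=cv2.imread("pics/top0.png")[:,:,::-1]
crop("top",340,205,105,105,5.7,"pics/topc.png",im)
im=cv2.imread("pics/scene0.png")[:,:,::-1]
crop("scene",350,220,110,110,5,"pics/scenec.png",im)
E
```

```text
(no output)
```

View pics/topc.png

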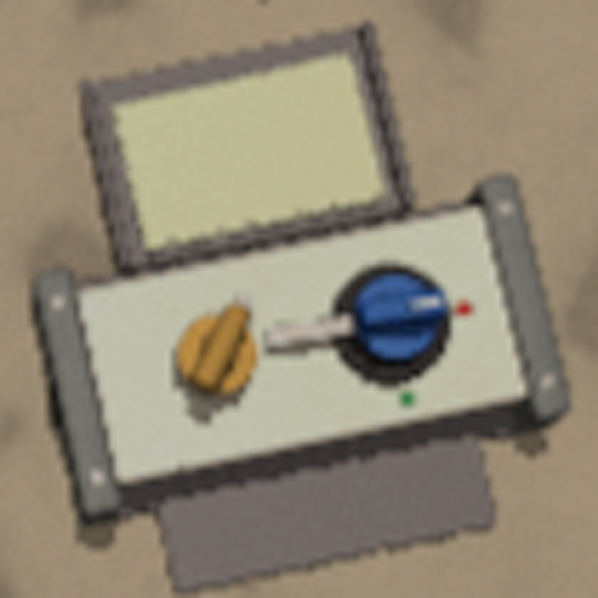

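View pics/scenec.png

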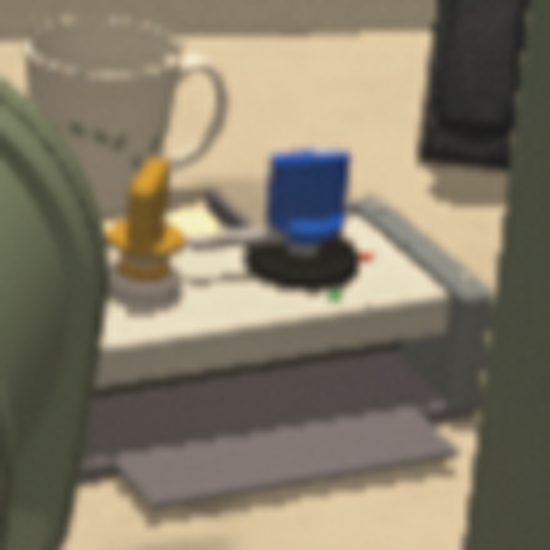

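Run:
```python
from h import *
g=lambda c,z:at("top",340-.5+(c[0]+.5)/5.7,205-.5+(c[1]+.5)/5.7,z)
S=[g(c,.075) for c in((58,302),(97,478),(505,207),(547,382))]
S=np.array(S);print(S,S.mean(0))
yax=(S[0]+S[1]-S[2]-S[3])/2;print("len",np.linalg.norm(yax),"yaw",np.arctan2(-yax[0],yax[1]))
xa=(S[0]-S[1]+S[2]-S[3])/2;print("len",np.linalg.norm(xa),"yaw",np.arctan2(xa[1],xa[0]))
# bridge corners
for c,l in(((80,287),0),((113,482),0),((473,207),0),((527,402),0)): print(g(c,.070))
sc=g((217,354),.104);print("screw flange",sc)
k=g((390,323),.074);print("knob black disc",k, "blue flange",g((400,318),.103))
a=g((240,305),.136);b=g((207,388),.136);print("wing ends",a,b,(a+b)/2,np.arctan2(a[1]-b[1],a[0]-b[0]))
a=g((358,316),.135);b=g((443,300),.135);print("bar",a,b,(a+b)/2)
print(np.hypot(*(S.mean(0)[:2])))
```

```text
[[ 0.53438603 -0.15189947  0.075     ]
 [ 0.4465141  -0.17242212  0.075     ]
 [ 0.58641125 -0.37596689  0.075     ]
 [ 0.49823654 -0.39577683  0.075     ]] [ 0.51638698 -0.27401633  0.075     ]
len 0.22964654014212982 yaw 0.22785195912073075
len 0.09030384355053955 yaw 0.2252150908776408
[ 0.54293375 -0.16292674  0.07      ]
[ 0.44512941 -0.18052865  0.07      ]
[ 0.58704927 -0.36062184  0.07      ]
[ 0.48865644 -0.38650649  0.07      ]
screw flange [ 0.50564991 -0.22980077  0.104     ]
knob black disc [ 0.52670637 -0.31804084  0.074     ] blue flange [ 0.52512177 -0.31958529  0.103     ]
wing ends [ 0.52537701 -0.2387598   0.136     ] [ 0.48491252 -0.22308071  0.136     ] [ 0.50514477 -0.23092026  0.136     ] -0.3696648644982331
bar [ 0.52112719 -0.29558841  0.135     ] [ 0.52959587 -0.33649006  0.135     ] [ 0.52536153 -0.31603924  0.135     ]
0.5845857141620969
```

Run:
```python
from h import *
for z in(.212,.4,.627): print("mon right end top px",z,at("top",262,256,z),at("top",250,222,z),at("top",3,165,z))
for z in(0,.5,1.0,1.3): print("cab corner",z,at("top",362,420,z), at("top",465,345,z))
o,d=ray("scene",470,150)
for t in(.4,.6,.8,1,1.2): print(o+d*t)
o,d=ray("scene",430,470)
for t in(.4,.6,.8,1,1.2): print(o+d*t)
o,d=ray("scene",256,215)
for t in (1.0,1.2,1.4,1.6,1.8): print("monscene",o+d*t)
```

```text
mon right end top px 0.212 [0.51443581 0.07982907 0.212     ] [0.60494255 0.11550313 0.212     ] [0.75261227 0.79590866 0.212     ]
mon right end top px 0.4 [0.4866038  0.05287324 0.4       ] [0.56553906 0.0839863  0.4       ] [0.69432889 0.67740054 0.4       ]
mon right end top px 0.627 [0.45299813 0.02032551 0.627     ] [0.51796144 0.0459314  0.627     ] [0.62395482 0.53430829 0.627     ]
cab corner 0 [ 0.08029126 -0.19384174  0.        ] [ 0.29506115 -0.49023436  0.        ]
cab corner 0.5 [ 0.14461876 -0.17516812  0.5       ] [ 0.29556208 -0.38347705  0.5       ]
cab corner 1.0 [ 0.20894626 -0.1564945   1.        ] [ 0.296063   -0.27671974  1.        ]
cab corner 1.3 [ 0.24754275 -0.14529033  1.3       ] [ 0.29636355 -0.21266535  1.3       ]
[-0.46044739 -0.05264753  0.66367062]
[-0.27170893 -0.12617491  0.61209614]
[-0.08297047 -0.19970228  0.56052166]
[ 0.105768   -0.27322966  0.50894717]
[ 0.29450646 -0.34675704  0.45737269]
[-0.54519804 -0.02032802  0.47058066]
[-0.3988349  -0.07769564  0.32246119]
[-0.25247176 -0.13506326  0.17434173]
[-0.10610862 -0.19243088  0.02622226]
[ 0.04025452 -0.2497985  -0.12189721]
monscene [0.10111796 0.08141618 0.40400045]
monscene [0.28892641 0.07881797 0.33143662]
monscene [0.47673486 0.07621976 0.25887279]
monscene [0.66454332 0.07362155 0.18630896]
monscene [0.85235177 0.07102334 0.11374514]
```

Run:
```python
from h import *
im=cv2.imread("pics/top0.png")[:,:,::-1]
im=np.clip(im.astype(float)*1.8,0,255).astype(np.uint8)
crop("top",300,280,340,200,2.3,"pics/topcab.png",im)
```

```text
(no output)
```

View pics/topcab.png

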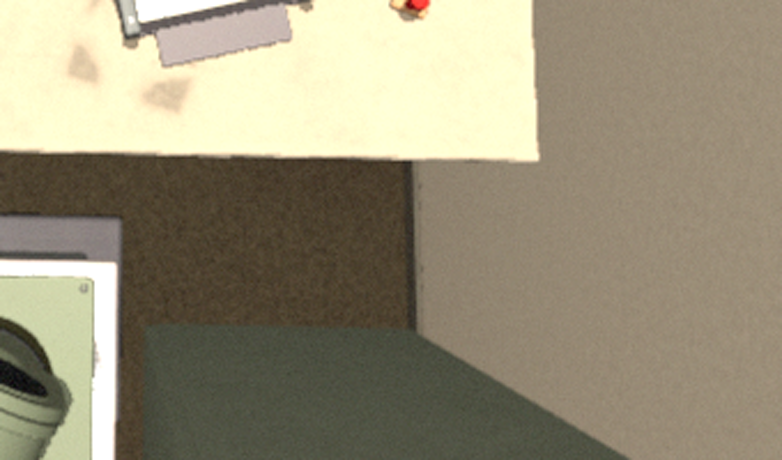

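```bash
cat >> h.py <<'E'
def st(full=False):
    s=robot.observe();M=R.from_rotvec(s["orientation"]).as_matrix()
    print("t",round(s["time_s"],2),"p",s["tcp_pos"].round(4),"yang",np.arctan2(M[1,1],M[0,1]).round(4),"z",M[:,2].round(4),"F",s["contact_force"].round(1),"M",s["moment"].round(2),"w",round(s["width"],3),"q",s["qpos"].round(2));return s,M
def rows(wps):
    s,M=st()
    for w in wps:
        d=M.T@(np.array(w[:3])-s["tcp_pos"])*100
        ya=np.arctan2(M[1,1],M[0,1]); print(d.round(2), "turn",((ya-w[3]+np.pi)%(2*np.pi)-np.pi).round(3))
E
python3 - <<'E'
from h import *
rows([(.275,.40,.205,1),(.30,.30,.205,.9),(.32,.2,.205,.8),(.34,.1,.205,.6),(.355,0,.205,.45),(.365,-.1,.205,.3),(.42,-.25,.205,.227),(.526,-.318,.205,.227)])
E
```

```text
t 0.1 p [0.2546 0.5153 0.2048] yang 1.112 z [-4.e-04 -9.e-04 -1.e+00] F [0.8 1.3 0.3] M [-0.01  0.03 -0.03] w 0.999 q [-1.15  0.71 -0.03  1.48  0.02  0.95 -0.08]
[-6.94 -9.43 -0.01] turn 0.112
[-13.61 -17.29  -0.  ] turn 0.212
[-1.983e+01 -2.537e+01  1.000e-02] turn 0.312
[-2.605e+01 -3.345e+01  1.000e-02] turn 0.512
[-3.183e+01 -4.175e+01  2.000e-02] turn 0.662
[-3.715e+01 -5.028e+01  3.000e-02] turn 0.812
[-4.872e+01 -6.129e+01  4.000e-02] turn 0.885
[-6.124e+01 -6.269e+01  4.000e-02] turn 0.885
```

Emit:
apply_moves(steps="-2.5 -3.2 0 0 0 0.05 0; -5.5 -7.5 0 0 0 0.1 0; -8.8 -11.7 0 0 0 0.15 0; -12 -15.4 0 0 0 0.2 0; -15 -19.1 0 0 0 0.25 0; -18 -23 0 0 0 0.3 0; -20.5 -26.2 0 0 0 0.35 0; -22 -28.1 0 0 0 0.4 0")

```text
time_s: 1.1
tcp_pos: [0.3276, 0.1644, 0.2052]
orientation: [1.313, 2.854, -0.001]
contact_force: [-0.0, 0.9, -0.5]
width: 1.002
```

Run:
```python
from h import *
rows([(.355,0,.205,.45),(.365,-.1,.205,.3),(.42,-.25,.205,.227),(.526,-.318,.205,.227)])
```

```text
t 1.1 p [0.3276 0.1644 0.2052] yang 0.7086 z [-1.e-04 -4.e-04 -1.e+00] F [-0.   0.9 -0.5] M [ 0.04 -0.05  0.02] w 1.002 q [-0.57  0.42  0.03  2.17 -0.03  0.55  0.19]
[-14.26  -8.62   0.03] turn 0.259
[-22.51 -14.36   0.03] turn 0.409
[-37.47 -19.95   0.04] turn 0.482
[-4.954e+01 -1.633e+01  4.000e-02] turn 0.482
```

Emit:
apply_moves(steps="-4 -2.4 0 0 0 0.07 0; -8.5 -5.1 0 0 0 0.15 0; -13 -7.9 0 0 0 0.23 0; -17.5 -10.8 0 0 0 0.3 0; -22 -14 0 0 0 0.37 0; -26 -16 0 0 0 0.43 0; -31 -17.9 0 0 0 0.48 0; -35 -19 0 0 0 0.48 0")

```text
time_s: 2.1
tcp_pos: [0.4124, -0.2251, 0.2051]
orientation: [-1.952, -2.462, 0.001]
contact_force: [0.7, 1.3, 0.8]
width: 0.998
```

Run:
```python
from h import *
rows([(.526,-.318,.205,.227),(.526,-.318,.105,.227)])
```

```text
t 2.1 p [ 0.4124 -0.2251  0.2051] yang 0.2299 z [-3.e-04 -2.e-04 -1.e+00] F [0.7 1.3 0.8] M [ 0.08 -0.01 -0.  ] w 0.998 q [ 0.38  0.56  0.09  1.85 -0.07  0.73  0.74]
[-1.164e+01  8.950e+00  1.000e-02] turn 0.003
[-11.64   8.95  10.01] turn 0.003
```

Emit:
apply_moves(steps="-3 2.3 0 0 0 0 0; -6 4.6 0 0 0 0 0; -9 6.9 0 0 0 0 0; -11.64 8.95 0 0 0 0 0; -11.64 8.95 1.5 0 0 0 0; -11.64 8.95 3 0 0 0 0; -11.64 8.95 4 0 0 0 0; -11.64 8.95 4 0 0 0 0")

```text
time_s: 3.1
tcp_pos: [0.5258, -0.3154, 0.1647]
orientation: [-1.949, -2.463, 0.0]
contact_force: [-0.7, -0.8, 0.2]
width: 1.001
```

Run:
```python
from h import *
rows([(.526,-.318,.105,.227)])
im=robot.capture("top");crop("top",340,205,105,105,5.7,"pics/t2.png",im)
im=robot.capture("scene");crop("scene",310,180,160,150,4.5,"pics/s2.png",im)
```

```text
t 3.1 p [ 0.5258 -0.3154  0.1647] yang 0.2321 z [-9.e-04  4.e-04 -1.e+00] F [-0.7 -0.8  0.2] M [ 0.01 -0.04 -0.03] w 1.001 q [ 0.45  0.82  0.09  1.39 -0.08  0.94  0.79]
[-0.26 -0.04  5.97] turn 0.005
```

View pics/t2.png

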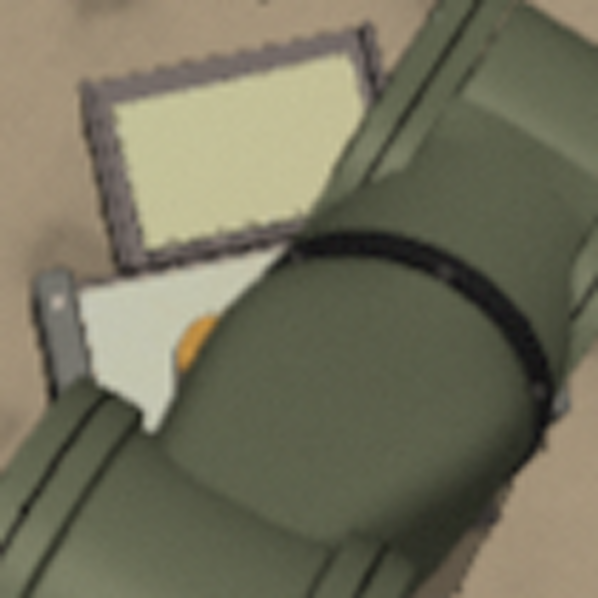

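View pics/s2.png

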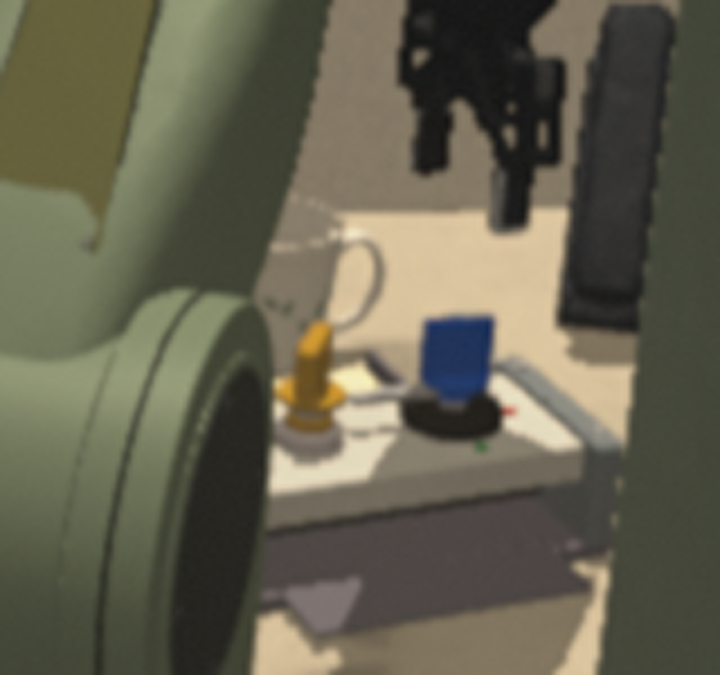

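The scene view shows the open fingers above the blue bar (bar top at about (412,251) in the full picture), and the way down looks clear. I'll check the knob position against both views before descending.

Run:
```python
from h import *
print(proj("scene",(.526,-.318,.135)),"obs 411.9,250.8 ; screw",proj("scene",(.506,-.230,.136)),"obs",310+318/4.5,180+325/4.5)
print(proj("scene",(.5255,-.3154,.1647)))
```

```text
[412.1405182  250.08586187] obs 411.9,250.8 ; screw [379.85985993 254.02457138] obs 380.6666666666667 252.22222222222223
[412.19505424 239.48855414]
```

Emit:
apply_moves(steps="-0.25 0 1 0 0 0 0; -0.25 0 2 0 0 0 0; -0.25 0 3 0 0 0 0; -0.25 0 4 0 0 0 0; -0.25 0 5 0 0 0 0; -0.25 0 5.9 0 0 0 0; -0.25 0 5.9 0 0 0 0; -0.25 0 5.9 0 0 0 0")

```text
time_s: 4.2
tcp_pos: [0.5268, -0.3182, 0.1065]
orientation: [1.949, 2.463, -0.0]
contact_force: [-0.0, -0.3, 0.1]
width: 0.998
```

Emit:
apply_moves(steps="0 0 0 0 0 0 0.3; 0 0 0 0 0 0 0.6; 0 0 0 0 0 0 1; 0 0 0 0 0 0 1; 0 0 0 0 0 0 1; 0 0 0 0 0 0 1; 0 0 0 0 0 0 1; 0 0 0 0 0 0 1")

```text
time_s: 5.2
tcp_pos: [0.5256, -0.3187, 0.1063]
orientation: [-1.95, -2.462, 0.002]
contact_force: [-6.6, -1.1, 3.2]
width: 0.111
```

Run:
```python
from h import *
st()
crop("scene",310,180,160,150,4.5,"pics/s3.png")
```

```text
t 5.2 p [ 0.5256 -0.3187  0.1063] yang 0.2313 z [-1.8e-03 -5.0e-04 -1.0e+00] F [-6.6 -1.1  3.2] M [-0.34  1.45 -0.06] w 0.111 q [ 0.46  0.89  0.08  1.44 -0.08  0.81  0.79]
```

View pics/s3.png

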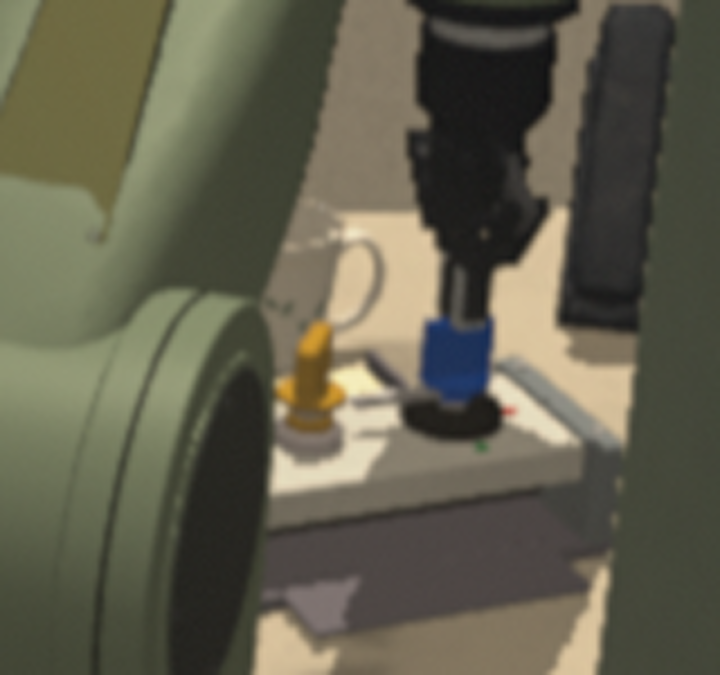

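Run:
```python
from h import *
im=robot.capture("scene")
im=np.clip(im.astype(float)*2.2,0,255).astype(np.uint8)
crop("scene",385,215,60,60,10,"pics/s4.png",im)
print(proj("scene",(.526,-.318,.106)))
```

```text
[411.17123452 260.37266046]
```

View pics/s4.png

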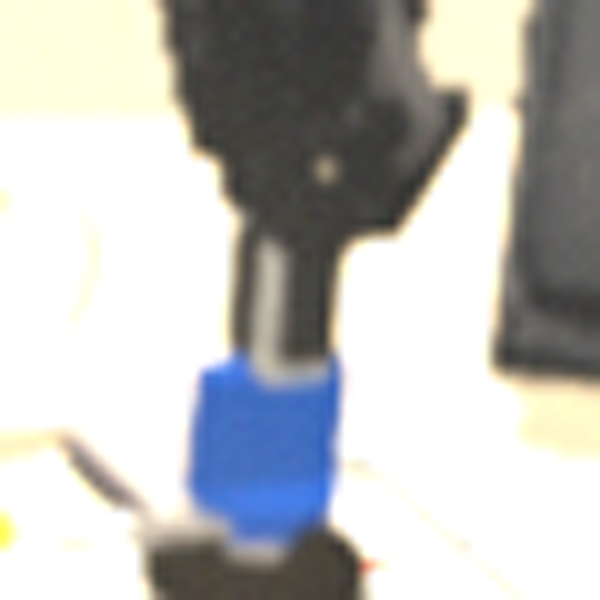

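Run:
```python
from h import *
for z in(.165,.178,.19,.2): print(z,proj("scene",(.5258-.046*np.cos(.232),-.3154-.046*np.sin(.232),z)),"far",proj("scene",(.5258+.046*np.cos(.232),-.3154+.046*np.sin(.232),z)))
print("obs near",310+510/4.5,180+230/4.5,"far",310+430/4.5,180+172/4.5)
for z in(.106,.12,.13): print(z,proj("scene",(.5256-.0115*np.cos(.232),-.3187-.0115*np.sin(.232),z)))
print("obs", 385+29.5, 215+38.3)
```

```text
0.165 [421.0186745  246.44446405] far [403.77450252 232.57676483]
0.178 [421.50589938 241.60333477] far [404.17761062 227.931247  ]
0.19 [421.95880397 237.10321631] far [404.55219176 223.61448096]
0.2 [422.33856357 233.32987593] far [404.86617941 219.99600941]
obs near 423.3333333333333 231.11111111111111 far 405.55555555555554 218.22222222222223
0.106 [413.60602552 262.28115464]
0.12 [414.08434551 257.30980905]
0.13 [414.42822411 253.73575944]
obs 414.5 253.3
```

The tip of the near finger shows at about (414.5,253), only some 6 mm below the bar top. It projects about 24 mm higher than the reported TCP, so the real tips seem to sit higher than the TCP suggests. I'll open, lower 1.2 cm and look again before closing.

Emit:
apply_moves(steps="0 0 0 0 0 0 0.6; 0 0 0 0 0 0 0.3; 0 0 0 0 0 0 0.2; 0 0 0.4 0 0 0 0.2; 0 0 0.8 0 0 0 0.2; 0 0 1.2 0 0 0 0.2; 0 0 1.2 0 0 0 0.2; 0 0 1.2 0 0 0 0.2")

```text
time_s: 6.3
tcp_pos: [0.5267, -0.3182, 0.0943]
orientation: [1.949, 2.464, -0.0]
contact_force: [0.7, 0.1, -0.0]
width: 0.801
```

Run:
```python
from h import *
st()
im=robot.capture("scene")
im=np.clip(im.astype(float)*2.2,0,255).astype(np.uint8)
crop("scene",385,215,60,60,10,"pics/s5.png",im)
```

```text
t 6.3 p [ 0.5267 -0.3182  0.0943] yang 0.232 z [ 1.e-04 -2.e-04 -1.e+00] F [ 0.7  0.1 -0. ] M [-0.05  0.03  0.05] w 0.801 q [ 0.46  0.91  0.07  1.45 -0.08  0.78  0.79]
```

View pics/s5.png

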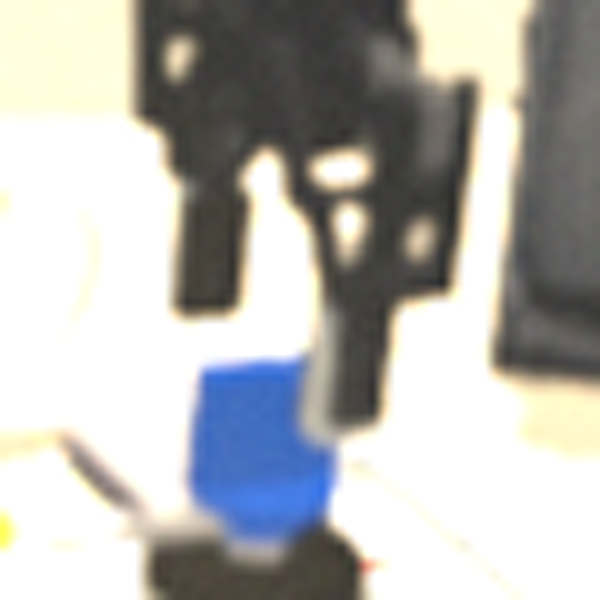

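Emit:
apply_moves(steps="0 0 0 0 0 0 0.4; 0 0 0 0 0 0 0.55; 0 0 0 0 0 0 0.7; 0 0 0 0 0 0 0.8; 0 0 0 0 0 0 1; 0 0 0 0 0 0 1; 0 0 0 0 0 0 1; 0 0 0 0 0 0 1")

```text
time_s: 7.35
tcp_pos: [0.5255, -0.3185, 0.0942]
orientation: [-1.949, -2.462, 0.002]
contact_force: [-6.8, -0.9, 3.0]
width: 0.131
```

Run:
```python
from h import *
st()
im=robot.capture("scene")
im=np.clip(im.astype(float)*2.2,0,255).astype(np.uint8)
crop("scene",385,215,60,60,10,"pics/s6.png",im)
for z in (.104,.12,.128,.135): print(z,proj("scene",(.4917,-.3265,z)),proj("scene",(.5617,-.310,z)))
```

```text
t 7.35 p [ 0.5255 -0.3185  0.0942] yang 0.2313 z [-2.1e-03 -2.0e-04 -1.0e+00] F [-6.8 -0.9  3. ] M [-0.17  1.55  0.02] w 0.131 q [ 0.46  0.91  0.08  1.45 -0.08  0.78  0.79]
0.104 [417.8576425  266.82486919] [404.66461752 255.31500145]
0.12 [418.43010436 261.08851346] [405.15926527 249.75345091]
0.128 [418.71821988 258.20145104] [405.40815406 246.95508064]
0.135 [418.97136038 255.66485594] [405.62679457 244.4968056 ]
```

View pics/s6.png

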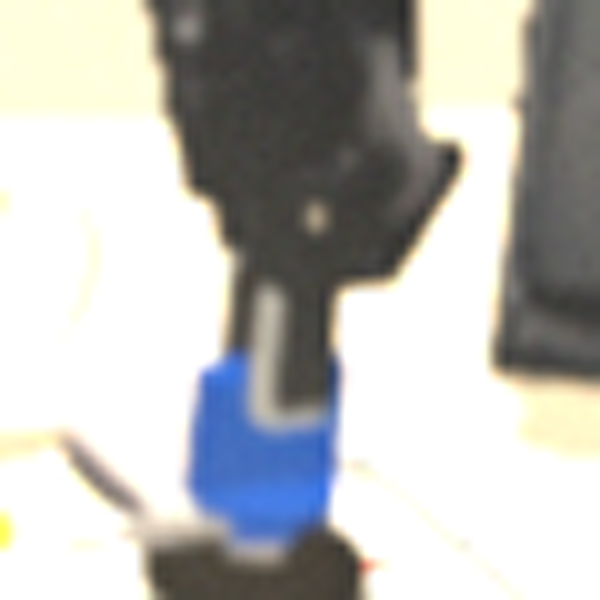

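Closing stopped on the 13 mm bar rather than the flange, so the tips really are about 23 mm behind the reported TCP. I'll re-grip a bit lower and centre it (about 1.5 mm of side push).

Emit:
apply_moves(steps="0 0 0 0 0 0 0.7; 0 0 0 0 0 0 0.6; 0 -0.15 0.4 0 0 0 0.6; 0 -0.15 0.8 0 0 0 0.6; 0 -0.15 0.8 0 0 0 0.8; 0 -0.15 0.8 0 0 0 1; 0 -0.15 0.8 0 0 0 1; 0 -0.15 0.8 0 0 0 1")

```text
time_s: 8.4
tcp_pos: [0.5249, -0.3185, 0.0862]
orientation: [-1.949, -2.463, 0.001]
contact_force: [-4.2, 0.2, 1.0]
width: 0.136
```

Run:
```python
from h import *
st()
```

```text
t 8.4 p [ 0.5249 -0.3185  0.0862] yang 0.2318 z [-7.e-04 -0.e+00 -1.e+00] F [-4.2  0.2  1. ] M [ 0.01  1.09 -0.07] w 0.136 q [ 0.46  0.92  0.07  1.46 -0.08  0.76  0.8 ]
```

Emit:
apply_moves(steps="0 -0.06 0.2 0 0 0 1; 0 -0.06 0.4 0 0 0 1; 0 -0.06 0.6 0 0 0 1; 0 -0.06 0.75 0 0 0 1; 0 -0.06 0.8 0 0 0 1; 0 -0.06 0.8 0 0 0 1; 0 -0.06 0.8 0 0 0 1; 0 -0.06 0.8 0 0 0 1")

```text
time_s: 9.4
tcp_pos: [0.525, -0.3187, 0.079]
orientation: [1.949, 2.463, 0.0]
contact_force: [-5.8, 3.1, 16.1]
width: 0.136
```

Run:
```python
from h import *
st()
im=robot.capture("scene")
im=np.clip(im.astype(float)*2.2,0,255).astype(np.uint8)
crop("scene",385,215,60,60,10,"pics/s7.png",im)
```

```text
t 9.4 p [ 0.525  -0.3187  0.079 ] yang 0.232 z [ 9.e-04 -4.e-04 -1.e+00] F [-5.8  3.1 16.1] M [ 0.72  1.35 -0.04] w 0.136 q [ 0.46  0.93  0.07  1.47 -0.08  0.75  0.8 ]
```

View pics/s7.png

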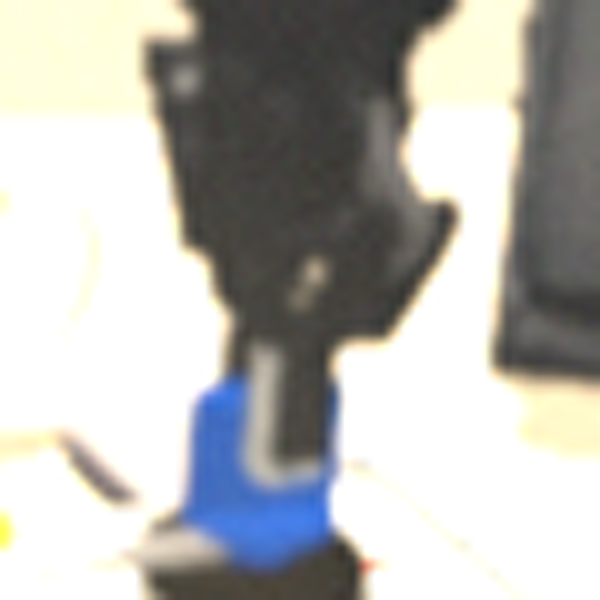

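The knob dropped about 25 px in the crop (roughly 7 mm), so it is fully down. Now I'll turn it.

Emit:
apply_moves(steps="0 0 0 0 0 0.1 1; 0 0 0 0 0 0.2 1; 0 0 0 0 0 0.3 1; 0 0 0 0 0 0.4 1; 0 0 0 0 0 0.5 1; 0 0 0 0 0 0.6 1; 0 0 0 0 0 0.7 1; 0 0 0 0 0 0.8 1")

```text
time_s: 10.45
tcp_pos: [0.5242, -0.3187, 0.079]
orientation: [-2.757, -1.505, 0.001]
contact_force: [-11.0, 4.0, 20.5]
width: 0.14
```

Run:
```python
from h import *
st()
```

```text
t 10.45 p [ 0.5242 -0.3187  0.079 ] yang -0.5713 z [-5.e-04 -0.e+00 -1.e+00] F [-11.    4.   20.5] M [1.1  2.63 0.04] w 0.14 q [ 0.36  0.95  0.29  1.48 -0.34  0.77  0.21]
```

Emit:
apply_moves(steps="-0.06 -0.1 -0.03 0 0 0.1 1; -0.06 -0.1 -0.03 0 0 0.2 1; -0.06 -0.1 -0.03 0 0 0.3 1; -0.06 -0.1 -0.03 0 0 0.4 1; -0.06 -0.1 -0.03 0 0 0.5 1; -0.06 -0.1 -0.03 0 0 0.6 1; -0.06 -0.1 -0.03 0 0 0.7 1; -0.06 -0.1 -0.03 0 0 0.8 1")

```text
time_s: 11.45
tcp_pos: [0.5234, -0.318, 0.079]
orientation: [-3.125, -0.314, 0.0]
contact_force: [-7.7, 6.3, 15.5]
width: 0.136
```

Run:
```python
from h import *
st()
im=robot.capture("scene")
im=np.clip(im.astype(float)*2.2,0,255).astype(np.uint8)
crop("scene",375,205,80,80,7.5,"pics/s8.png",im)
```

```text
t 11.45 p [ 0.5234 -0.318   0.079 ] yang -1.3706 z [-1.e-04  8.e-04 -1.e+00] F [-7.7  6.3 15.5] M [1.51 1.95 0.56] w 0.136 q [ 0.26  0.98  0.51  1.48 -0.59  0.83 -0.38]
```

View pics/s8.png

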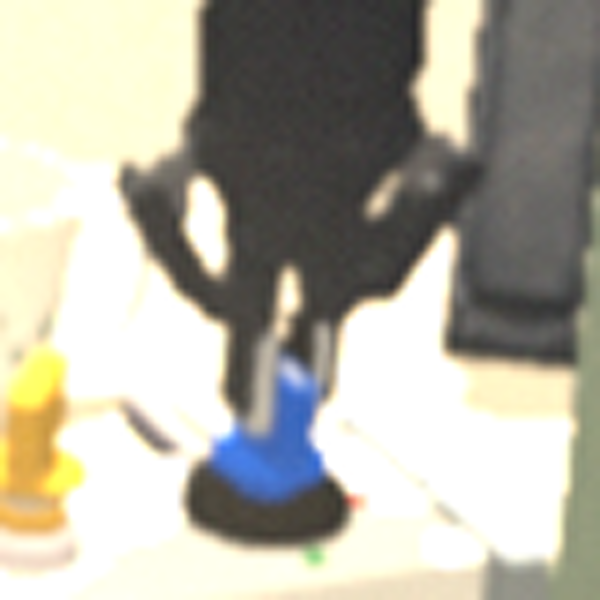

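At the stop now: Mz is 0.56 N m and the bar lies along the tray direction with its white line towards the robot. I'll let it rise, release and retract.

Emit:
apply_moves(steps="0 0 -0.25 0 0 0 1; 0 0 -0.5 0 0 0 1; 0 0 -0.7 0 0 0 1; 0 0 -0.75 0 0 -0.03 0.8; 0 0 -0.75 0 0 -0.03 0.6; 0 0 -0.75 0 0 -0.03 0.5; 0 0 -2.5 0 0 -0.03 0.5; 0 0 -5 0 0 -0.03 0.5")

```text
time_s: 12.5
tcp_pos: [0.5234, -0.3186, 0.1298]
orientation: [3.12, 0.364, -0.001]
contact_force: [0.6, 0.8, -0.9]
width: 0.497
```

Run:
```python
from h import *
st()
im=robot.capture("scene")
im=np.clip(im.astype(float)*1.5,0,255).astype(np.uint8)
crop("scene",350,205,100,80,7,"pics/s9.png",im)
```

```text
t 12.5 p [ 0.5234 -0.3186  0.1298] yang -1.3383 z [-4.e-04 -2.e-04 -1.e+00] F [ 0.6  0.8 -0.9] M [ 0.05 -0.02  0.07] w 0.497 q [ 0.25  0.92  0.54  1.44 -0.54  0.93 -0.39]
```

View pics/s9.png

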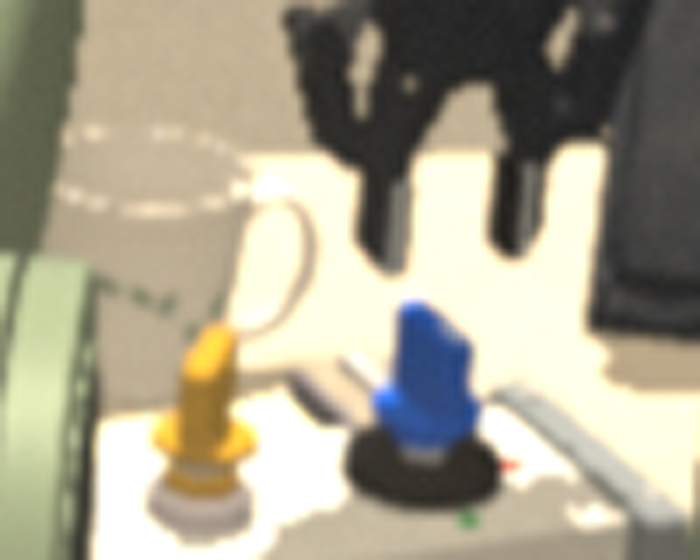

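The knob is released and sprung up: its bar points at the tray and the shaft shows again. Next is the screw.

Run:
```python
from h import *
rows([(.505,-.2305,.135,-1.94),(.505,-.2305,.087,-1.94)])
```

```text
t 12.55 p [ 0.5243 -0.3196  0.1332] yang -1.3383 z [ 0.003  -0.0027 -1.    ] F [ 0.5 -0.6  5.4] M [-0.06 -0.05 -0.01] w 0.501 q [ 0.25  0.92  0.55  1.44 -0.54  0.94 -0.39]
[ 0.18 -9.11 -0.21] turn 0.602
[ 0.17 -9.13  4.59] turn 0.602
```

Emit:
apply_moves(steps="0 -1.5 -0.5 0 0 0.1 0.4; 0 -3 -0.5 0 0 0.2 0.3; 0.05 -4.5 -0.5 0 0 0.3 0.3; 0.1 -6 -0.5 0 0 0.4 0.3; 0.1 -7.5 -0.5 0 0 0.5 0.3; 0.17 -9.1 -0.5 0 0 0.6 0.3; 0.17 -9.1 -0.5 0 0 0.6 0.3; 0.17 -9.1 -0.5 0 0 0.6 0.3")

```text
time_s: 13.55
tcp_pos: [0.5044, -0.2303, 0.1341]
orientation: [3.089, -0.571, 0.001]
contact_force: [-0.4, -0.0, 0.3]
width: 0.698
```

Run:
```python
from h import *
rows([(.505,-.2305,.087,-1.94)])
im=robot.capture("scene")
im=np.clip(im.astype(float)*1.5,0,255).astype(np.uint8)
crop("scene",350,205,100,80,7,"pics/s10.png",im)
crop("top",340,205,105,105,5.7,"pics/t10.png")
```

```text
t 13.55 p [ 0.5044 -0.2303  0.1341] yang -1.9361 z [ 7.e-04 -6.e-04 -1.e+00] F [-0.4 -0.   0.3] M [-0.01 -0.02 -0.01] w 0.698 q [ 0.03  0.88  0.71  1.66 -0.72  0.87 -0.89]
[ 0.06 -0.    4.71] turn 0.004
```

View pics/s10.png

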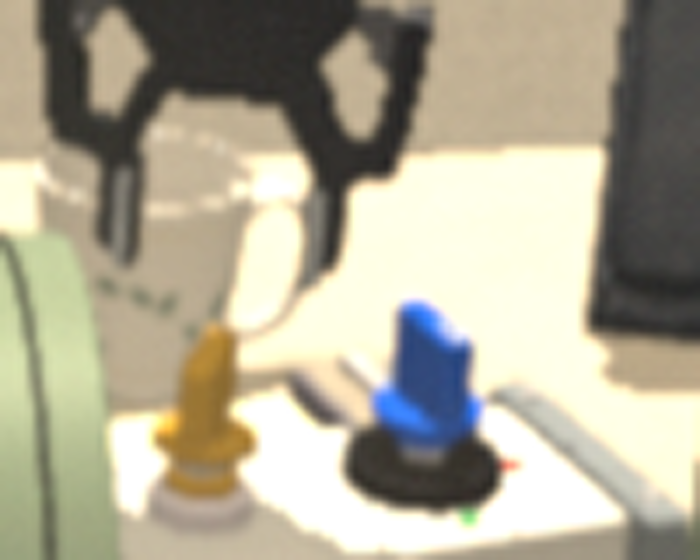

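View pics/t10.png

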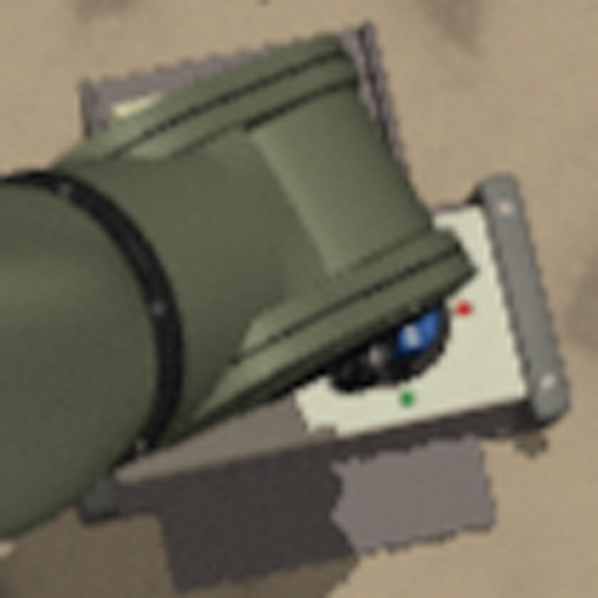

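The fingers straddle the brass wing with clearance, and the knob stays released. The redundant joint is drifting (q3 at 0.7), so I'll use the half-turn-equivalent grasp to unwind the arm before gripping.

Emit:
apply_moves(steps="0 0 0 0 0 -0.13 0.3; 0 0 0 0 0 -0.26 0.3; 0 0 0 0 0 -0.39 0.3; 0 0 0 0 0 -0.52 0.3; 0 0 0 0 0 -0.65 0.3; 0 0 0 0 0 -0.78 0.3; 0 0 0 0 0 -0.91 0.3; 0 0 0 0 0 -1.05 0.3")

```text
time_s: 14.65
tcp_pos: [0.5041, -0.2303, 0.1336]
orientation: [2.957, 1.059, 0.0]
contact_force: [-0.2, 0.5, -0.4]
width: 0.7
```

Emit:
apply_moves(steps="0 0 0 0 0 -0.13 0.3; 0 0 0 0 0 -0.26 0.3; 0 0 0 0 0 -0.39 0.3; 0 0 0 0 0 -0.52 0.3; 0 0 0 0 0 -0.65 0.3; 0 0 0 0 0 -0.78 0.3; 0 0 0 0 0 -0.91 0.3; 0 0 0 0 0 -1.05 0.3")

```text
time_s: 15.65
tcp_pos: [0.5041, -0.2304, 0.1337]
orientation: [2.029, 2.398, -0.0]
contact_force: [-0.2, 0.3, -0.1]
width: 0.703
```

Emit:
apply_moves(steps="0 0 0 0 0 -0.13 0.3; 0 0 0 0 0 -0.26 0.3; 0 0 0 0 0 -0.39 0.3; 0 0 0 0 0 -0.52 0.3; 0 0 0 0 0 -0.65 0.3; 0 0 0 0 0 -0.78 0.3; 0 0 0 0 0 -0.91 0.3; 0 0 0 0 0 -1.04 0.3")

```text
time_s: 16.65
tcp_pos: [0.5041, -0.2305, 0.1337]
orientation: [0.57, 3.089, -0.001]
contact_force: [0.2, 0.2, -0.4]
width: 0.699
```

Run:
```python
from h import *
rows([(.505,-.2305,.087,1.2)])
```

```text
t 16.65 p [ 0.5041 -0.2305  0.1337] yang 1.206 z [ 3.e-04 -7.e-04 -1.e+00] F [ 0.2  0.2 -0.4] M [ 0.01 -0.01  0.03] w 0.699 q [ 0.48  0.77 -0.2   1.65  0.21  0.74  1.38]
[-0.08  0.03  4.67] turn 0.006
```

Now descend and close.

Emit:
apply_moves(steps="0 0 1.2 0 0 0 0.3; 0 0 2.4 0 0 0 0.3; 0 0 3.6 0 0 0 0.3; 0 0 4.6 0 0 0 0.3; 0 0 4.6 0 0 0 0.6; 0 0 4.6 0 0 0 0.8; 0 0 4.6 0 0 0 1; 0 0 4.6 0 0 0 1")

```text
time_s: 17.65
tcp_pos: [0.5047, -0.2299, 0.088]
orientation: [0.576, 3.087, -0.001]
contact_force: [2.5, -0.6, 4.7]
width: 0.139
```

Run:
```python
from h import *
st()
im=robot.capture("scene")
im=np.clip(im.astype(float)*1.5,0,255).astype(np.uint8)
crop("scene",350,205,100,80,7,"pics/s11.png",im)
```

```text
t 17.65 p [ 0.5047 -0.2299  0.088 ] yang 1.2019 z [ 1.5e-03 -7.0e-04 -1.0e+00] F [ 2.5 -0.6  4.7] M [-0.41 -0.56  0.01] w 0.139 q [ 0.46  0.84 -0.18  1.69  0.23  0.63  1.36]
```

View pics/s11.png

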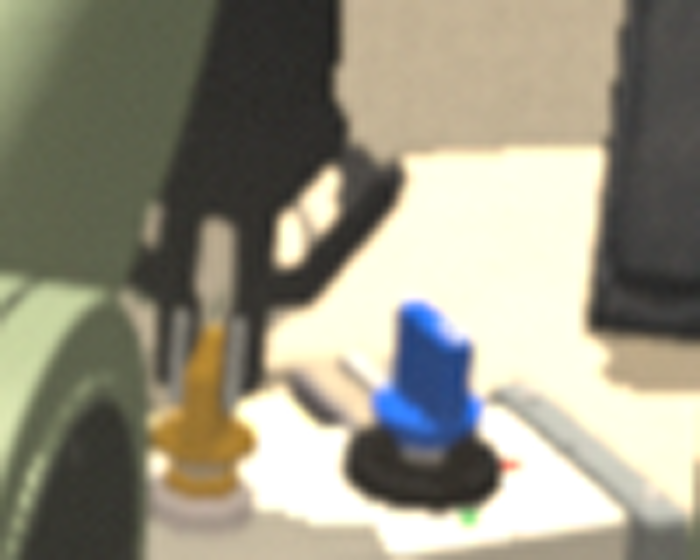

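The screw wing is held squarely between the pads (width 0.139, same as the knob bar). Now I'll turn it clockwise.

Emit:
apply_moves(steps="0 0 0 0 0 0.14 1; 0 0 0 0 0 0.28 1; 0 0 0 0 0 0.42 1; 0 0 0 0 0 0.56 1; 0 0 0 0 0 0.7 1; 0 0 0 0 0 0.84 1; 0 0 0 0 0 0.98 1; 0 0 0 0 0 1.1 1")

```text
time_s: 18.7
tcp_pos: [0.5041, -0.2304, 0.088]
orientation: [2.11, 2.326, -0.001]
contact_force: [-1.4, -4.5, 7.6]
width: 0.138
```

Run:
```python
from h import *
st()
```

```text
t 18.7 p [ 0.5041 -0.2304  0.088 ] yang 0.0972 z [ 4.0e-04 -1.2e-03 -1.0e+00] F [-1.4 -4.5  7.6] M [-1.    0.52  0.06] w 0.138 q [ 0.31  0.84  0.12  1.7  -0.16  0.61  0.62]
```

Emit:
apply_moves(steps="0 0 0 0 0 0.05 1; 0 0 0 0 0 0.1 1; 0 0 0 0 0 0.14 1; 0 0 0 0 0 0.17 1; 0 0 0 0 0 0.2 1; 0 0 0 0 0 0.22 1; 0 0 0 0 0 0.22 1; 0 0 0 0 0 0.22 1")

```text
time_s: 19.7
tcp_pos: [0.5039, -0.2303, 0.088]
orientation: [2.347, 2.087, -0.001]
contact_force: [-2.1, -4.1, 9.3]
width: 0.137
```

Run:
```python
from h import *
st()
```

```text
t 19.7 p [ 0.5039 -0.2303  0.088 ] yang -0.1173 z [-0.     -0.0012 -1.    ] F [-2.1 -4.1  9.3] M [-0.99  0.65  1.02] w 0.137 q [ 0.28  0.85  0.18  1.7  -0.24  0.61  0.47]
```

Emit:
apply_moves(steps="0 0 0 0 0 0.01 1; 0 0 0 0 0 0.02 1; 0 0 0 0 0 0.03 1; 0 0 0 0 0 0.03 1; 0 0 0 0 0 0.03 1; 0 0 0 0 0 0.03 1; 0 0 0 0 0 0.03 1; 0 0 0 0 0 0.03 1")

```text
time_s: 20.7
tcp_pos: [0.504, -0.23, 0.088]
orientation: [2.378, 2.052, -0.001]
contact_force: [-2.7, -1.4, 10.3]
width: 0.136
```

Run:
```python
from h import *
st()
im=robot.capture("scene")
im=np.clip(im.astype(float)*1.5,0,255).astype(np.uint8)
crop("scene",350,205,100,80,7,"pics/s12.png",im)
```

```text
t 20.7 p [ 0.504 -0.23   0.088] yang -0.147 z [ 1.e-04 -7.e-04 -1.e+00] F [-2.7 -1.4 10.3] M [-0.49  0.51  1.07] w 0.136 q [ 0.27  0.85  0.19  1.7  -0.25  0.62  0.45]
```

View pics/s12.png

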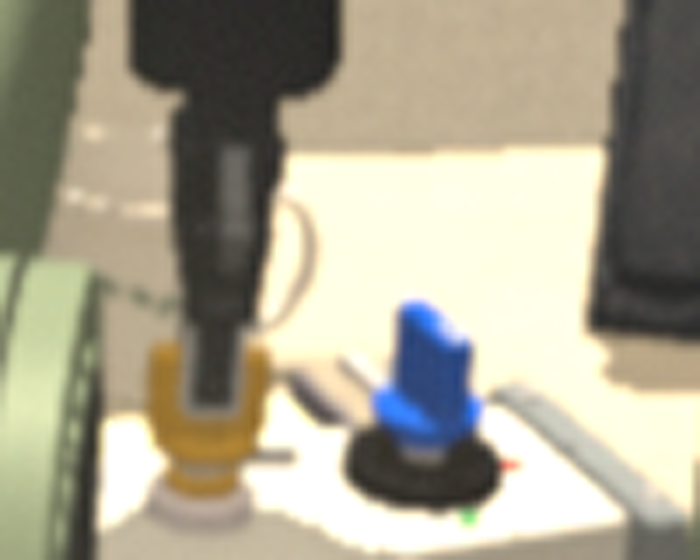

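Seated: Mz held at about 1.05 N m against the stop, and the dog at (392,270) passes the knob. I'll unload in small steps to find the zero-torque angle of the stop.

Emit:
apply_moves(steps="0 0 0 0 0 -0.01 1; 0 0 0 0 0 -0.02 1; 0 0 0 0 0 -0.02 1; 0 0 0 0 0 -0.02 1; 0 0 0 0 0 -0.02 1; 0 0 0 0 0 -0.02 1; 0 0 0 0 0 -0.02 1; 0 0 0 0 0 -0.02 1")

```text
time_s: 21.75
tcp_pos: [0.504, -0.23, 0.088]
orientation: [2.358, 2.075, -0.001]
contact_force: [-1.9, -2.8, 9.8]
width: 0.135
```

Run:
```python
from h import *
st()
```

```text
t 21.75 p [ 0.504 -0.23   0.088] yang -0.1276 z [ 1.e-04 -6.e-04 -1.e+00] F [-1.9 -2.8  9.8] M [-0.46  0.44  0.55] w 0.135 q [ 0.27  0.85  0.19  1.7  -0.24  0.62  0.47]
```

Emit:
apply_moves(steps="0 0 0 0 0 -0.01 1; 0 0 0 0 0 -0.02 1; 0 0 0 0 0 -0.02 1; 0 0 0 0 0 -0.02 1; 0 0 0 0 0 -0.02 1; 0 0 0 0 0 -0.02 1; 0 0 0 0 0 -0.02 1; 0 0 0 0 0 -0.02 1")

```text
time_s: 22.75
tcp_pos: [0.504, -0.23, 0.088]
orientation: [2.338, 2.098, -0.0]
contact_force: [-1.2, -2.2, 9.4]
width: 0.138
```

Run:
```python
from h import *
st()
```

```text
t 22.75 p [ 0.504 -0.23   0.088] yang -0.1084 z [ 1.e-04 -5.e-04 -1.e+00] F [-1.2 -2.2  9.4] M [-0.41  0.37  0.06] w 0.138 q [ 0.28  0.85  0.18  1.7  -0.23  0.61  0.48]
```

The zero-torque stop angle is −0.106, which agrees with the −0.102 predicted from vision. I'll back off a quarter turn to a tool y angle of about 1.467.

Emit:
apply_moves(steps="0 0 0 0 0 -0.1 1; 0 0 0 0 0 -0.2 1; 0 0 0 0 0 -0.3 1; 0 0 0 0 0 -0.4 1; 0 0 0 0 0 -0.5 1; 0 0 0 0 0 -0.6 1; 0 0 0 0 0 -0.7 1; 0 0 0 0 0 -0.8 1")

```text
time_s: 23.75
tcp_pos: [0.5041, -0.2297, 0.088]
orientation: [1.332, 2.845, -0.0]
contact_force: [-2.0, -0.1, 6.9]
width: 0.134
```

Emit:
apply_moves(steps="0 0 0 0 0 -0.12 1; 0 0 0 0 0 -0.24 1; 0 0 0 0 0 -0.36 1; 0 0 0 0 0 -0.48 1; 0 0 0 0 0 -0.58 1; 0 0 0 0 0 -0.68 1; 0 0 0 0 0 -0.75 1; 0 0 0 0 0 -0.75 1")

```text
time_s: 24.75
tcp_pos: [0.5042, -0.2297, 0.0879]
orientation: [0.201, 3.135, -0.0]
contact_force: [-0.8, 0.1, 8.6]
width: 0.135
```

Run:
```python
from h import *
st()
```

```text
t 24.75 p [ 0.5042 -0.2297  0.0879] yang 1.4431 z [ 3.e-04 -1.e-04 -1.e+00] F [-0.8  0.1  8.6] M [0.06 0.14 0.04] w 0.135 q [ 0.5   0.84 -0.25  1.69  0.31  0.64  1.52]
```

Emit:
apply_moves(steps="0 0 0 0 0 -0.012 1; 0 0 0 0 0 -0.024 1; 0 0 0 0 0 -0.024 1; 0 0 0 0 0 -0.024 1; 0 0 0 0 0 -0.024 1; 0 0 0 0 0 -0.024 1; 0 0 0 0 0 -0.024 1; 0 0 0 0 0 -0.024 1")

```text
time_s: 25.75
tcp_pos: [0.5042, -0.2297, 0.088]
orientation: [0.165, 3.137, -0.0]
contact_force: [-0.8, 0.1, 9.0]
width: 0.138
```

Run:
```python
from h import *
st()
im=robot.capture("scene")
im=np.clip(im.astype(float)*1.5,0,255).astype(np.uint8)
crop("scene",350,205,100,80,7,"pics/s13.png",im)
im=robot.capture("top");cv2.imwrite("pics/t13.png",im[:,:,::-1])
st()
```

```text
t 25.75 p [ 0.5042 -0.2297  0.088 ] yang 1.466 z [ 2.e-04 -3.e-04 -1.e+00] F [-0.8  0.1  9. ] M [0.01 0.15 0.02] w 0.138 q [ 0.5   0.85 -0.25  1.69  0.32  0.65  1.54]
t 25.85 p [ 0.5042 -0.2296  0.0879] yang 1.466 z [ 1.e-04 -3.e-04 -1.e+00] F [ 0.  -0.3  9.4] M [0.07 0.21 0.09] w 0.138 q [ 0.5   0.85 -0.25  1.69  0.32  0.65  1.54]
```

View pics/s13.png

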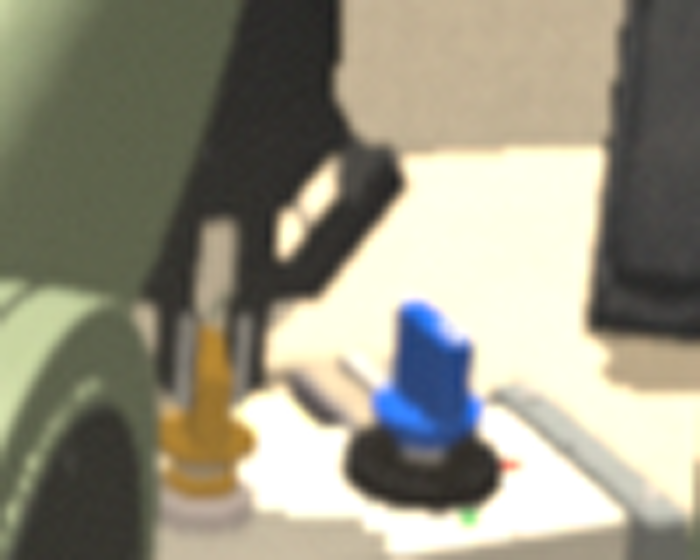

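View pics/t13.png

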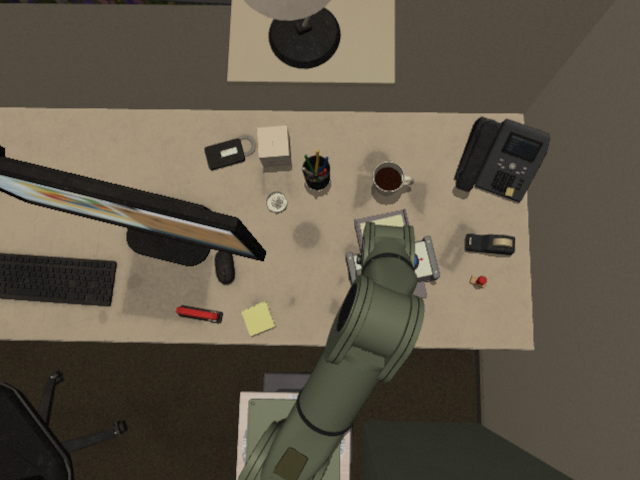

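The wing is still held squarely, the knob is released and up, and the bystanders sit at the same pixels as before (stapler (200,314), notes (258,318), mug (389,178)). Handing in.

Run:
```python
from h import *
robot.close_job(); st()
```

```text
the job is handed in; nothing more can be done
the job is handed in; nothing more can be done
```

The feeder gap is set and the job is handed in. The release knob is freed, and the thumbscrew is held gripped and still a quarter turn back from its stop.

- **Knob:** I pressed it about 7 mm to its bottom, turned it a quarter turn clockwise to the stop (0.56 N m there) and let it spring up. The pictures show it up, with its bar pointing along the tray.
- **Thumbscrew:** I turned it clockwise past where the latch would have blocked it, until it stopped firmly at about 1.05 N m. The stop measured −0.106 rad as a tool angle, against −0.102 predicted from the pictures. I then backed it off 1.572 rad, to 1.466.
- **Last checks:** The arm was still and the grip width was 0.138, the same as a square hold. Turning moment was near zero, with a vertical force of about 9 N on the tool. In the top picture the bystanders had not visibly moved. Time was about 26 s of the 64 s allowed.
- **What disagreed:** The fingertips in the pictures sat about 24 mm higher than the reported tool point, so my first knob grip was too shallow. I opened and gripped again lower, twice.
- **Small uncertainty:** The pads may have slipped or twisted about 0.03 rad on the wing while pushing on the stop. The grip looked square again afterwards, so I expect little error in the setting.

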